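# Scan the sugar jar: turn its label to the reader, then hold the dial at the third notch

## Task

Get the sugar jar read at the pantry scanner: without lifting it off its pad, turn the jar until its striped paper label squarely faces the scanner's dark window, and let go of it. Then grip the dial on the control box, turn it clockwise past the first and second notches to the third (three dots), and keep holding it there against its return spring: the program finishes while the fingers still hold the dial. Leave the pepper shaker, the glass and the cup where they are.

Things in the scene. Friction and masses are not known exactly. Their poses are not given: they have to be found in the camera images.
- jar: Clear storage jar with a grey lid, round, loose, on the scanner's pad; 54 mm diameter up to 61 mm (lid 51 mm), 80 mm high, 0.14 to 0.28 kg. Origin: centre of its underside; z up; its x axis points from the jar's middle to the middle of its striped paper label. On the lid a thin dark ridge runs from the centre to the rim on the label's side.
- label (a point): Middle of the striped paper label, on the jar's side wall 27 mm from the jar's axis and 32 mm above its underside. The label is 22 mm wide and 40 mm high.
- scanner: Pantry scanner, fixed: a grey foot 190 (x) x 110 (y) x 8 mm, with a round rubber pad at the front and a white reader block 50 x 90 mm, 74 mm high, at the back. Origin: centre of the foot's underside, on the table; x from the pad to the reader block, y left, z up. Stands turned by up to 0.35 rad, left or right of the control box.
- pad (a point): Centre of the round pad's top (72 mm across, 10 mm above the table), 45 mm before the scanner's origin along its -x. The jar starts within 6 mm of it and must stay within 14 mm.
- window (a point): Centre of the dark window in the front of the reader block, 85 mm from the pad's centre along the scanner's +x, 43 mm above the table. The label faces it when the jar's x axis points along the scanner's +x axis.
- control_box: Control box, fixed: white, 120 x 120 mm, top 58 mm above the table, the dial in the middle of its top. Origin: centre of its underside; x away from the robot (turned by up to 0.35 rad), y left, z up. On its top round the dial, clockwise: a line (rest), one dot (first notch), two dots (second), three dots (third).
- dial (a joint): Angle of the dial in rad, 0 at rest, growing clockwise seen from above. Click notches at 0.4, 0.8 and 1.2 rad; end stop at 1.42. A spring always returns it to 0 when let go (0.08 N m at rest, 0.12 N m at the third notch; up to 0.18 N m to get over a notch). The angle to hold is 1.2 rad.
- dial_grip (a point): Point on the dial's axis, 86 mm above the table, for the TCP. Dial: grey disc 54 mm across, 6 mm high, on the box's top; across it an upright black bar 46 mm long, 13 mm thick, top 90 mm above the table. The frame turns with the dial: x along the bar to its pointer, y across it (fingers close along y), z up. At rest x is 0.6 rad anticlockwise of the box's x, at the third notch 0.6 rad clockwise.
- shaker: Bystander: small pepper shaker, a round jar with a grey lid, 36 mm across, 66 mm high; origin at the centre of its underside. Stands on the table between scanner and control box.
- glass: Bystander: small clear glass, 42 mm across, 50 mm high; origin at the centre of its underside. Stands on the table further back.
- cup: Bystander: small white cup with handle, 76 x 60 x 62 mm; origin at the centre of its underside. Stands on the table near its front edge.
Things that resemble listed ones, but are neither listed nor needed, are in the scene too. Leave any blue, pink or red look-alike of the jar alone.

How it is judged (in metres and radians):
On the way, in this order (a step that is already met when the one before it is completed fails the run):
1. the jar stands released on the pad with its label facing the window, the dial still at rest (y of label in the frame of scanner between -0.011 and 0.011 m and x of label in the frame of pad above 0.012 m and horizontal distance between jar and pad below 0.014 m and z of jar in the frame of pad below 0.003 m and angle between jar's own z axis and vertical below 0.1 rad and contact force between the fingers and jar below 0.1 N and value of joint dial below 0.15 rad), for 0.2 s.
2. the fingers hold the dial at the third notch (value of joint dial between 1.05 and 1.35 rad and contact force between the fingers and dial above 0.5 N), for 0.5 s.
At the end, for the whole second after the job is handed in: Fingers hold the dial at 1.2 rad (within 0.15). The jar stands upright and untouched within 14 mm of the pad's centre, label towards the window, its middle within 11 mm of the scanner's centreline. Shaker, glass and cup within 30 mm of their start (all of step 2 and y of label in the frame of scanner between -0.011 and 0.011 m and x of label in the frame of pad above 0.012 m and horizontal distance between jar and pad below 0.014 m and z of jar in the frame of pad below 0.003 m and angle between jar's own z axis and vertical below 0.1 rad and contact force between the arm and jar below 0.1 N and linear speed of jar below 0.02 m/s and distance of each of shaker, glass, cup from where it was at the start of the episode below 0.03 m); the arm keeps its last pose, push and grip.
It fails at once if the jar is lifted off its pad (more than 15 mm) (z of jar in the frame of pad above 0.015 m).
It fails at once if the jar is tipped over (angle between jar's own z axis and vertical above 0.5 rad).
It fails at once if the shaker, the glass or the cup is pushed away (more than 30 mm) (distance of any of shaker, glass, cup from where it was at the start of the episode above 0.03 m).
It also fails if it takes over 70 s, if anything falls off the work surface, if the arm or the gripper's body presses on something with over 40 N, if the wrist force passes 120 N, or if a joint passes its speed limit or range.

## Robot

A 6-joint arm with a two-finger parallel gripper is mounted at the origin on a cart in front of the work surface, level with it; the furniture and walls round the work are solid. World frame = base frame: x ahead of the robot, y to its left, z up, the work surface at z = 0. Lengths are in mm, angles in rad, forces in N, time in s.
With the tool pointing down it reaches from about 275 to 825 mm from the base axis. Payload 4.9 kg.
Tool frame: the origin (TCP) lies between the finger pads, 19 mm behind the fingertips; this is the grasp point; z points along the fingers, y is the line along which they close (so a half turn about z gives the same grasp; the last joint's range is limited). The gripper opens to 85 mm and grips with 20 to 120 N. Pads are 22 mm wide; open, the fingers measure 114 mm over their backs; the gripper's body (76 mm by 85 mm) begins 54 mm behind the grasp point. The pads swing forward as they close: fully open they stand 13 mm farther back than shut.
Start: joints at [1.011, 0.326, -0.193, 1.052, 0, 1.437], TCP at [227.174, 500.91, 249.981] pointing down, gripper open.
Joint ranges: [-2.65, 2.65], [-0.97, 1.79], [-1.3, 1.35], [-1.93, 2.1], [-1.47, 1.37], [-3.14, 3.14]. Speed limits (rad/s): [2.57, 2.57, 3.14, 3.14, 3.14, 3.14].

## Interface

Orientations are given as [roll, pitch, yaw] about the fixed x, y, z axes, in that order (R = Rz(yaw) Ry(pitch) Rx(roll)).
In Python, from bench import bot, solve_ik, imaging gives the robot as it stands. Calls block until the motion is done:
- bot.move_ptp(position, orientation): joint-space move of the TCP to a pose.
- bot.movel(position, rot=None, max_speed=150, threshold=None): straight line of the TCP; rot=None keeps the orientation; max_speed is the mean speed in mm/s. With threshold (N) it stops when the force on the tool has changed by that much, and returns True; else False.
- bot.move_j(angles): joint-space move.
- bot.grip(opening, effort=None): opening from 0.0 (shut) to 1.0 (fully open); effort is the grip in N (None keeps the last); returns when the fingers have stopped.
- bot.dwell(seconds).
- solve_ik(position, orientation): joint angles nearest the present ones, or None.
- bot.get_state(): the state.
- imaging.capture(name): name is "side" or "top"; returns the picture (384x512x3 uint8, blue, green, red); there is no depth.
- imaging.camera_model(name): a dict with "K" (3x3 intrinsics, pixels), "position" and "rotation" of the camera in the world. Camera axes: x right, y up, looking along -z (the intrinsics and any distortion apply to the point x, -y, -z); pixel columns grow to the right and rows downward; lengths in mm; the calibration is good to about 2 mm. A picture is of the moment at which its call begins. camera_model takes no time and is no camera call.
A pose or a line that the arm cannot do raises bot.IKError and nothing moves.
- bot.sign_off(): hands the job in; it is judged then, once.
The state is a dict: "t": time; "qpos": joint angles; "joint_velocities": joint speeds; "effort": joint torques, N m; "tcp_pos": TCP position; "orientation": TCP orientation; "contact_force": force on the tool from outside, world axes, zero at the start; "wrist_torque": the same for the moment, N m; "opening": opening from 0.0 (shut) to 1.0 (fully open); "gripper_force": force on a finger pad.
Only numpy, scipy, OpenCV 4.12 (cv2) and the standard library are available. Lean on these libraries where they do the work, as an engineer would, in place of code of your own. Each camera call takes 0.05 s, during which the arm holds its last target. There are 200 camera calls.

## Working session

There is one attempt and no reset: what is moved stays moved. The work goes in short steps, each a Python script; the robot and the scene stay as the last script left them, time stands still between calls to the robot, and variables do not carry over. Pictures are saved under pics/ and viewed, at most 10 in all, crops included, and the job is handed in when it is done.

```bash
ls; mkdir -p pics; python3 - <<'E'
from bench import bot, imaging
import cv2,numpy as np
for n in("side","top"):
    im=imaging.capture(n); cv2.imwrite(f"pics/{n}0.png",im)
    m=imaging.camera_model(n); print(n,m)
    cv2.imwrite(f"pics/{n}0_big.png",cv2.resize(im,(800,600),interpolation=cv2.INTER_CUBIC))
print(bot.get_state())
E
```

```text
pics
side {'K': array([[497.95425873,   0.        , 254.28513122],
       [  0.        , 497.95425873, 201.76841268],
       [  0.        ,   0.        ,   1.        ]]), 'position': array([ 302.21359823, 1243.57253187,  590.9955589 ]), 'rotation': array([ 1.15127086,  0.01522063, -2.96902419])}
top {'K': array([[361.04840724,   0.        , 260.52215265],
       [  0.        , 361.04840724, 188.73586801],
       [  0.        ,   0.        ,   1.        ]]), 'position': array([ 431.5112972 ,   99.94591658, 1165.36467605]), 'rotation': array([ 0.04889984,  0.00518311, -1.5881799 ])}
{'t': 0.1, 'qpos': array([ 1.01083200e+00,  3.26882797e-01, -1.93472034e-01,  1.05199654e+00,
       -2.14253382e-05,  1.43658158e+00]), 'joint_velocities': array([ 0.00095554, -0.00223343,  0.00298684, -0.00234013,  0.00049302,
       -0.00150552]), 'effort': array([ 1.30916913e-03, -4.44239187e+01,  2.63037890e+01,  7.86139484e-03,
        5.98966338e-06, -3.87545654e-06]), 'tcp_pos': array([226.89417071, 500.48470429, 249.27751287]), 'orientation': array([-3.14004872e+00, -1.86851659e-04,  2.71584295e+00]), 'contact_force': array([-0.78134884, -0.77736864, -0.42070406]), 'wrist_torque': array([-0.01542006,  0.01094091, -0.01730466]), 'gripper_force': 0.0, 'opening': 0.9998013953546394}
```

View pics/top0_big.png

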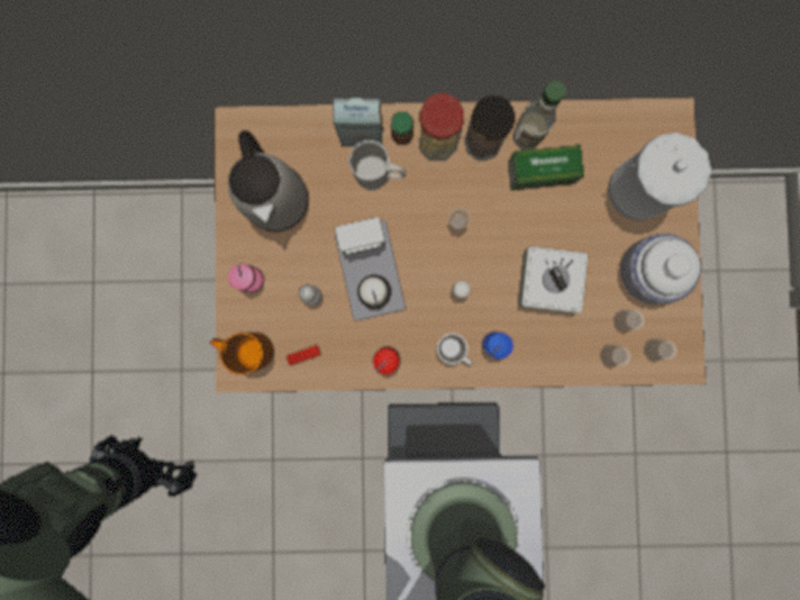

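View pics/side0_big.png

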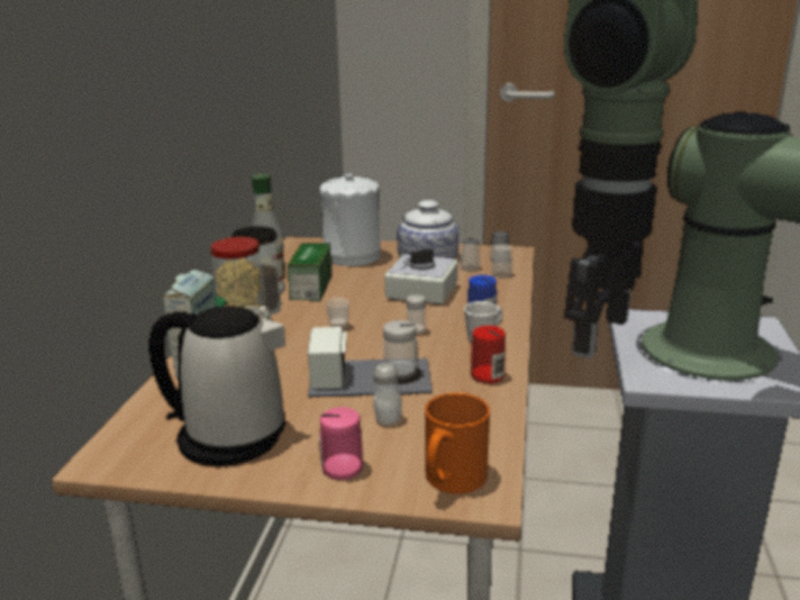

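The top view shows the scanner at (370,270), with the grey-lidded jar on its pad at (374,291). The control box is at (555,280), the shaker at (461,290), the glass at (458,221) and the cup at (452,349). The blue (497,345), pink (245,277) and red (386,361) cans are look-alikes. The grey-lidded jar is the one on the pad, so it fits. The other small shaker at (310,295) is not between the scanner and the box. Next I'll enlarge and measure.

```bash
cat > h.py <<'E'
import numpy as np, cv2
from scipy.spatial.transform import Rotation as R
from bench import bot, imaging, solve_ik
def cast(name,uv,z):
    m=imaging.camera_model(name);K=m["K"]
    Rm=R.from_euler("xyz",m["rotation"]).as_matrix()
    uv=np.atleast_2d(np.asarray(uv,float))
    d=np.c_[(uv[:,0]-K[0,2])/K[0,0],-(uv[:,1]-K[1,2])/K[1,1],-np.ones(len(uv))]@Rm.T
    p=m["position"]; return p+d*((z-p[2])/d[:,2])[:,None]
def proj(name,P):
    m=imaging.camera_model(name);K=m["K"]
    Rm=R.from_euler("xyz",m["rotation"]).as_matrix()
    c=(np.atleast_2d(P)-m["position"])@Rm
    return np.c_[K[0,2]-K[0,0]*c[:,0]/c[:,2],K[1,2]+K[1,1]*c[:,1]/c[:,2]]
def avg(name,n=8): return np.mean([imaging.capture(name).astype(float) for _ in range(n)],0).astype(np.uint8)
E
python3 - <<'E'
from h import *
im=avg("top"); cv2.imwrite("pics/top_avg.png",im)
a=im[135:210,205:270]; b=im[150:210,325:385]
c=np.zeros((600,800,3),np.uint8)
A=cv2.resize(a,None,fx=6,fy=6,interpolation=cv2.INTER_CUBIC);B=cv2.resize(b,None,fx=6.6,fy=6.6,interpolation=cv2.INTER_CUBIC)
c[:450,:390]=A;c[:396,400:796]=B
cv2.imwrite("pics/crop1.png",c)
hsv=cv2.cvtColor(im,cv2.COLOR_BGR2HSV)
# low saturation = not wood
m=(hsv[...,1]<70).astype(np.uint8)*255
n,l,s,ce=cv2.connectedComponentsWithStats(m)
for nm,(u,v),z in(("foot",(245,172),8),("box",(340,190),58)):
    k=l[v,u]; print(nm,k,s[k]); 
    if k:
        cn=max(cv2.findContours((l==k).astype(np.uint8),cv2.RETR_EXTERNAL,cv2.CHAIN_APPROX_NONE)[0],key=cv2.contourArea)
        r=cv2.minAreaRect(cn); bx=cv2.boxPoints(r); P=cast("top",bx,z)
        print(r,P.round(1).tolist(),P.mean(0), np.linalg.norm(np.diff(P,axis=0),axis=1))
for nm,uv,z in(("jar lid",(374*.64,291*.64),90),("shaker",(461*.64,290*.64),66),("glass",(458*.64,221*.64),50),("cup",(452*.64,349*.64),62)): print(nm,cast("top",uv,z))
E
```

```text
foot 28 [ 214  139   46   67 2143]
((235.82301330566406, 171.23313903808594), (62.43598937988281, 34.62836456298828), 77.00537872314453) [[633.4, 259.5, 8.0], [656.8, 150.0, 8.0], [459.3, 108.1, 8.0], [436.3, 216.6, 8.0]] [546.45745954 183.52928264   8.        ] [111.88055087 201.85117366 110.9370278 ]
box 30 [ 332  157   45   44 1665]
((353.9334716796875, 178.81568908691406), (41.65390396118164, 40.42707061767578), 6.709836959838867) [[458.3, -110.4, 58.0], [581.7, -128.3, 58.0], [564.4, -255.0, 58.0], [441.2, -236.5, 58.0]] [ 511.40356187 -182.578951     58.        ] [124.71367484 127.90841024 124.5648683 ]
jar lid [[492.79713772 167.6127278   90.        ]]
shaker [[493.11814542  -0.66732942  66.        ]]
glass [[631.71347982   0.80352226  50.        ]]
cup [[378.54526876  19.02876022  62.        ]]
```

View pics/crop1.png

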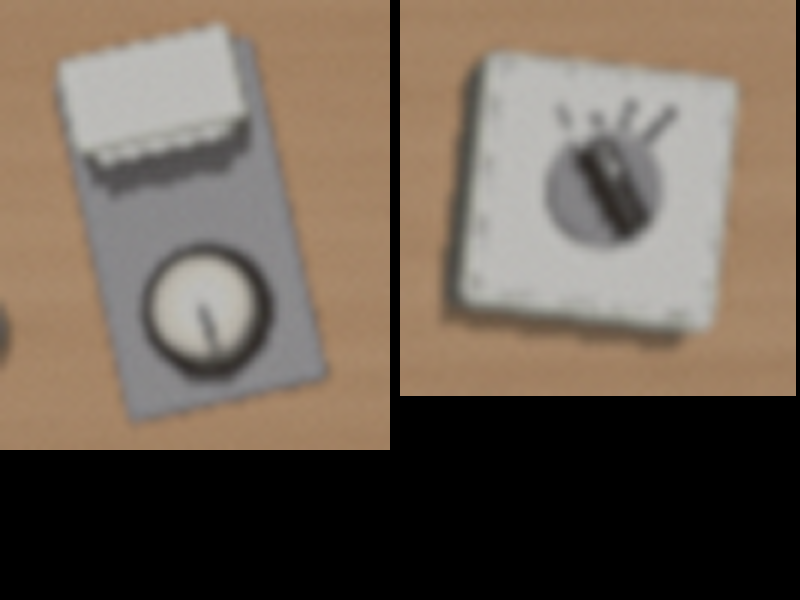

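The crop shows the jar lid centred near crop (204,308), with its ridge running down and to the right to (218,355), away from the reader block. The turn needed is therefore about 3 rad. The dial bar's pointer aims up and to the left, at the rest line. Now I'll refine these numbers.

```bash
cat >> h.py <<'E'
def lid(im,c=(238.5,186)):
    """lid centre and ridge direction in world, from a top view"""
    f=6; g=cv2.cvtColor(im,cv2.COLOR_BGR2GRAY)
    u0,v0=int(c[0])-16,int(c[1])-16
    G=cv2.resize(g[v0:v0+33,u0:u0+33],None,fx=f,fy=f,interpolation=cv2.INTER_CUBIC)
    hs=cv2.cvtColor(im,cv2.COLOR_BGR2HSV)
    t=(G>150).astype(np.uint8)
    n,l,s,ce=cv2.connectedComponentsWithStats(t)
    k=l[int((c[1]-v0+.5)*f)-20:int((c[1]-v0+.5)*f)+20,int((c[0]-u0+.5)*f)-20:int((c[0]-u0+.5)*f)+20].ravel()
    k=np.bincount(k[k>0]).argmax()
    cn=max(cv2.findContours((l==k).astype(np.uint8),cv2.RETR_EXTERNAL,cv2.CHAIN_APPROX_NONE)[0],key=cv2.contourArea)
    (x,y),r=cv2.minEnclosingCircle(cn)
    yy,xx=np.mgrid[:G.shape[0],:G.shape[1]]; rr=np.hypot(xx-x,yy-y)
    bg=cv2.GaussianBlur(G,(0,0),12).astype(float)
    M=(rr<.75*r); w=np.where(M,np.clip(np.median(G[M])-15-G.astype(float),0,None),0)
    mx,my=(w*xx).sum()/w.sum(),(w*yy).sum()/w.sum()
    C=np.cov(np.c_[xx.ravel(),yy.ravel()].T,aweights=w.ravel()+1e-9); e,V=np.linalg.eigh(C); d=V[:,1]
    if d@[mx-x,my-y]<0: d=-d
    px=lambda q:((np.array(q)+.5)/f-.5)+[u0,v0]
    P=cast("top",[px((x,y)),px((x,y)+d*40)],90); D=P[1]-P[0]
    off=px((mx,my))
    return P[0],np.arctan2(D[1],D[0]),r/f,cast("top",off,90)[0],e
E
python3 - <<'E'
from h import *
im=cv2.imread("pics/top_avg.png")
print(lid(im))
q=lambda a,x0,y0,f:(np.array(a)+.5)/f-.5+[x0,y0]
bx=cast("top",q([(490,52),(738,80),(714,330),(465,303)],325-400/6.6,150,6.6),58)
print("box",bx.round(1).tolist(),bx.mean(0)); 
d=bx[0]+bx[1]-bx[2]-bx[3]; e=bx[0]+bx[3]-bx[1]-bx[2]; print("yaw",np.arctan2(d[1],d[0]),np.arctan2(-e[0],e[1]),np.hypot(*d[:2])/2,np.hypot(*e[:2])/2)
# black bar of the dial
v=im.max(2); M=np.zeros(v.shape,np.uint8); M[168:190,345:368]=(v[168:190,345:368]<80)
n,l,s,ce=cv2.connectedComponentsWithStats(M); k=1+s[1:,4].argmax()
cn=max(cv2.findContours((l==k).astype(np.uint8),0,1)[0],key=cv2.contourArea); r=cv2.minAreaRect(cn); B=cast("top",cv2.boxPoints(r),90)
print("bar",B.round(1).tolist(),B.mean(0),s[k])
disc=cast("top",q((605,190),325-400/6.6,150,6.6),64); print("disc",disc)
ring=cast("top",q((207.5,311),205,135,6),10); print("padring",ring)
foot=cast("top",q([(327,375),(133,422)],205,135,6),8); print("foot front",foot, foot.mean(0)+50*np.array([np.cos(.208),np.sin(.208),0]))
E
```

```text
(array([494.91185726, 170.76722368,  90.        ]), np.float64(-2.841754355438853), 7.758355458577474, array([485.38513759, 168.34044304,  90.        ]), array([14.5699766 , 87.24524235]))
box [[578.0, -136.2, 58.0], [562.8, -251.3, 58.0], [446.5, -236.4, 58.0], [461.1, -121.4, 58.0]] [ 512.12736173 -186.31721423   58.        ]
yaw -0.12715336226883572 -0.1285938364447801 117.55707744298935 116.0193275487227
bar [[525.3, -166.8, 90.0], [532.2, -181.3, 90.0], [494.8, -198.6, 90.0], [487.9, -184.1, 90.0]] [ 510.04149571 -182.69796469   90.        ] [352 173  10  13  61]
disc [[ 512.09187538 -186.29816743   64.        ]]
padring [[496.80016768 173.27483048  10.        ]]
foot front [[461.54023195 110.0370114    8.        ]
 [438.25917472 214.05121952   8.        ]] [498.82199724 172.36928658   8.        ]
```

```bash
python3 - <<'E'
from h import *
J=[495,170.5]; yaw=1.94
q=solve_ik([*J,200],[np.pi,0,yaw]); print(np.round(q,3))
bot.move_j(q); 
assert abs(bot.get_state()["qpos"][5]-1.53)<.15
print(bot.movel([*J,50],max_speed=100,threshold=8))
bot.grip(0.0,effort=25); s=bot.get_state(); print(s["tcp_pos"],s["opening"],s["gripper_force"],s["contact_force"])
q=np.array(s["qpos"])
for i in range(4):
    q=q.copy(); q[5]-=3.05/4; bot.move_j(q)
s=bot.get_state(); print(s["t"],s["tcp_pos"],s["orientation"],s["contact_force"],s["wrist_torque"])
bot.grip(1.0); print(bot.movel([*s["tcp_pos"][:2],200]))
# clear the view of the jar, towards the dial
bot.move_ptp([505,-120,230],[np.pi,0,np.pi/2])
im=avg("top",6); cv2.imwrite("pics/top1.png",im); print(bot.get_state()["t"],lid(im))
a=cv2.resize(im[135:210,205:270],None,fx=6,fy=6,interpolation=cv2.INTER_CUBIC); cv2.imwrite("pics/crop2.png",a)
E
```

```text
[ 0.191  0.318 -0.34   0.913  0.     1.392]
False
[495.30685676 170.56537616  50.49916146] 0.6285379670578878 26.132896542549133 [-1.69500676 -0.47020868  4.51230147]
7.1583 [495.12001639 170.44521817  50.49130501] [-3.14117446e+00 -3.01741788e-04 -1.29510622e+00] [-1.73829799  0.17469195  2.81639223] [ 0.07395148  0.37017904 -0.02429597]
False
11.45 (array([495.1535888 , 171.16222808,  90.        ]), np.float64(0.22486347830460687), 8.048090616861979, array([504.32453235, 173.51502018,  90.        ]), array([ 13.746426  , 108.25885625]))
```

View pics/crop2.png

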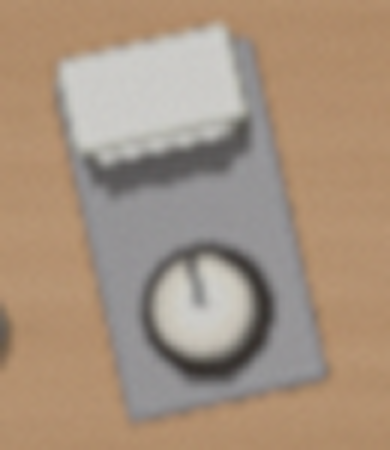

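The lid ridge now points up at the reader window (crop (190,255)). Its yaw is about 0.225 against the scanner's 0.208, and the jar is still on the pad. Next is the dial.

```bash
python3 - <<'E'
from h import *
D=[511.5,-185.5]; yaw=0.465+np.pi
q=solve_ik([*D,180],[np.pi,0,yaw]); print(np.round(q,3))
bot.move_j(q); s=bot.get_state(); print(s["tcp_pos"],s["orientation"])
print(bot.movel([*D,87],max_speed=80,threshold=8))
bot.grip(0.0,effort=70); s=bot.get_state(); print(s["tcp_pos"],s["opening"],s["gripper_force"],s["contact_force"],s["wrist_torque"])
q=np.array(s["qpos"]); assert -1.2<q[5]<0.2
for d in (.4,.4,.43):
    q=q.copy(); q[5]+=d; bot.move_j(q); s=bot.get_state(); print(s["orientation"][2],s["tcp_pos"],s["wrist_torque"],s["contact_force"],s["gripper_force"])
im=avg("top",6); b=im[145:210,320:390]; s2=avg("side",6)
cv2.imwrite("pics/dial1.png",cv2.resize(b,None,fx=6,fy=6,interpolation=cv2.INTER_CUBIC))
u,v=proj("side",[511.5,-185.5,86])[0].astype(int); print(u,v)
cv2.imwrite("pics/dial_side.png",cv2.resize(s2[v-45:v+45,u-60:u+60],None,fx=6,fy=6,interpolation=cv2.INTER_CUBIC))
print(s["t"])
E
```

```text
[-0.484  0.373 -0.315  0.884  0.    -0.949]
[ 511.52937021 -185.45735487  180.07566098] [-3.14155395e+00  9.17506316e-05 -2.67690398e+00]
False
[ 512.58155875 -187.53212628   87.55513375] 0.13389299561847617 69.46035861968994 [ 0.94499213 -5.87720828 -0.66669503] [-0.89219928 -0.19152511 -0.08463643]
-3.0749806584521027 [ 512.66076809 -187.62382453   87.53964101] [ 0.08809166 -0.07960794  0.09672171] [ 0.72030383 -0.97533794 -0.7214018 ] 69.58239197731018
2.809245500971491 [ 512.7056476  -187.65229884   87.56915381] [-0.05236014 -0.13520953  0.14149909] [ 0.99013063 -1.70134708 -0.79568164] 69.49974775314331
2.3792754032065853 [ 512.70695455 -187.72019173   87.54843173] [-0.17500599 -0.30570309  0.11404195] [ 1.24709953 -1.5626791  -1.91123291] 69.43573236465454
269 160
16.7167
```

View pics/dial1.png

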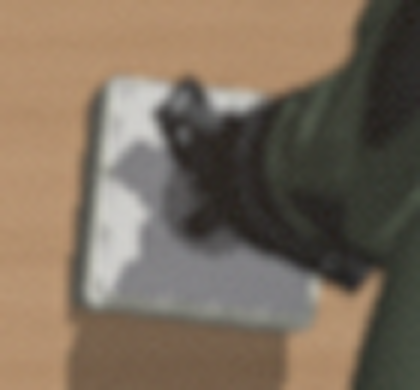

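View pics/dial_side.png

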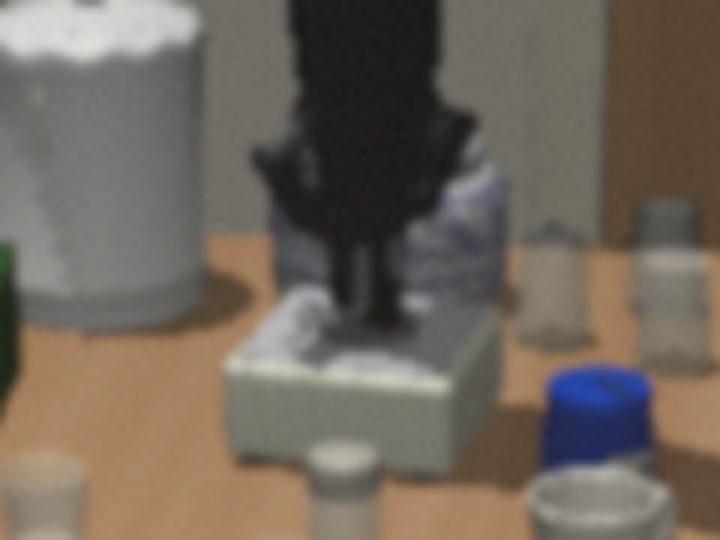

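The fingers grip the bar: opening is about 11 mm and force is 69 N. Absolute tool yaw minus box yaw gives a dial angle of about 1.23, and the 0.114 N m spring torque matches the third notch. I'll ease back 0.03 rad, hold, recheck the jar and hand in.

```bash
python3 - <<'E'
from h import *
q=np.array(bot.get_state()["qpos"]); q[5]-=.03; bot.move_j(q); bot.dwell(1.0)
s=bot.get_state(); print(s["t"],s["orientation"][2]-np.pi,s["wrist_torque"][2],s["gripper_force"],s["opening"])
r=lid(avg("top",4)); print(r[0],r[1])
if s["gripper_force"]>40 and abs(r[1]-.208)<.15: print(bot.sign_off())
E
```

```text
18.5667 -0.7359002153390222 0.07008773036894797 69.30850625038147 0.13696793695032827
[495.18560186 170.95371702  90.        ] 0.22642700817069886
the job is handed in; nothing more can be done
None
```

I turned the jar so its label faces the scanner window, released it on the pad, and handed the job in at about 18.6 s with the fingers still gripping the dial at an estimated 1.21 rad (third notch); that angle comes from the tool and box yaw because the gripper hid the pointer, the shaker, glass and cup were not remeasured at the end, and the hand-in returned no verdict.

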